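Set a label web guide with an eccentric bolt and a step gauge

ROBOT

A 7-joint arm with a two-finger parallel gripper is mounted at the origin on the work surface. World frame = base frame: x ahead of the robot, y to its left, z up, the work surface at z = 0. Lengths are in m, angles in rad, forces in N, time in s.
With the tool pointing down it reaches from about 0.425 to 0.875 m from the base axis. Payload 4.7 kg.
Tool frame: the origin (TCP) lies at the very end of the fingers, on their centre line; the grasp point (between the pads) lies 19 mm behind it; z points along the fingers, y is the line along which they close (so a half turn about z gives the same grasp; the last joint's range is limited). The gripper opens to 87 mm and grips with 3 to 60 N. Pads are 19 mm wide; open, the fingers measure 117 mm over their backs; the gripper's body (75 mm by 190 mm) begins 51 mm behind the grasp point.
Start: joints at [1.19, 0.321, -0.07, 1.45, 0.023, 1.371, -0.057], TCP at [0.25, -0.6, 0.223] pointing down, gripper open.
Joint ranges: [-2.86, 2.86], [-0.3, 2.09], [-1.38, 1.24], [0.06, 2.45], [-1.56, 4.7], [0.09, 2.05], [-2.69, 2.69]. Speed limits (rad/s): [2.57, 2.57, 3.14, 3.14, 3.14, 3.14, 3.14].

INTERFACE

Orientations are given as a rotation vector (axis times angle).
In Python, from bench import ctrl gives the robot as it stands.
- The arm moves only by the shell command python3 -m jog 'ROWS' [FORCE]. ROWS is JSON, a list that holds one entry, the list of rows, each a list of 7 numbers: the shift along the tool's x, y, z in mm, then the turn, a rotation vector about the tool's x, y, z in degrees, then the finger opening in mm, from 0 to 87. A call has 1 to 10 rows; each row is the pose to reach, as a shift and turn from the pose commanded when the call began, along the tool's axes at that moment; what a row does not reach only later rows make up. A row lasts 1/10 s, in which the tool goes at most 50 mm and 8.59 degrees, less where a joint would pass 70% of its speed; a pose out of reach is approached as far as the arm can. A call with a gripper value outside its range is refused whole. The fingers move at their own pace and stop on an object; FORCE is the grip in N (left out, the last holds). Time passes only in rows, so rows that repeat a pose let the fingers close. It gives the time, the measured TCP pose, the force, the opening and the grip force at its end, in the units of the state.
- ctrl.get_state(): the state, without advancing time (a new reading comes with each control period).
- ctrl.get_image(name): name is "scene" or "top" or "wrist"; returns a dict with "image" (400x640x3 uint8, red, green, blue), "depth" (400x640 float32, m along the optical axis (not along the pixel's ray), 0 where there is no reading), "fov_y" (degrees; the focal length in pixels is half the picture's height over the tangent of half this angle, whatever the lens; pixels are square), "cx", "cy" (the principal point, pixels), "k1" (the pictures are not rectified: a ray, as slopes to the right and down, at radius r is drawn at 1 + k1 r^2 times it, then the intrinsics apply), "rvec" (rotation vector, rad) and "tvec" (3), from world to camera coordinates, as OpenCV has them. Camera axes: x right, y down, z forward; pixel columns grow to the right and rows downward; lengths in m; the calibration is good to about 2 mm. A picture is of the moment at which its call begins.
- ctrl.close_job(): hands the job in; it is judged then, once.
The state is a dict: "time": time; "joint_positions": joint angles; "qd": joint speeds; "joint_torque": joint torques, N m; "position": TCP position; "tool_rot": TCP orientation; "ft_force": force on the tool from outside, world axes, zero at the start; "torque": the same for the moment, N m; "grip_width": opening from 0.0 (shut) to 1.0 (fully open); "grip_force": force on a finger pad.
Only numpy, scipy, OpenCV 4.12 (cv2) and the standard library are available. Lean on these libraries where they do the work, as an engineer would, in place of code of your own. Each camera call takes 0.05 s, during which the arm holds its last target. There are 200 camera calls.

TASK

Vent the air first: push the valve lever fully over to its blue side, hold it there for about three seconds and let it spring back to the centre. Then turn the brass-barred eccentric bolt until the gauge's thin steel end slides easily between the red roller and the steel guide post while its thicker orange part would not go in, slide the steel end well through the gap (at least 20 mm past the rollers, never forcing it) to prove it, lay the gauge back flat in the middle of its rubber mat, and put every used-up stub roll in the blue scrap bin. Last of all, with gauge and stubs put away, push the lever fully over to the green side for about three seconds to bring the air back, let it recentre, and leave the other things on the bench alone.

Things in the scene. Friction and masses are not known exactly. Their poses are not given: they have to be found in the camera images.
- unit: web-guide unit, fixed: aluminium deck 200 (x) x 130 (y) x 20 high; origin: centre of its underside. The gauge's lane runs along its x at y = 0, entered from the -x end. At x = +40 stand two 45-tall rollers on the deck: red eccentric one on the -y side, steel guide post on the +y side. Idle white posts (28 wide, 40 tall) stand at x = +78, y = +-42
- guide_post: fixed steel roller, diameter 30, from the deck top 45 up; origin at the centre of its foot, on the deck; axes parallel to the unit's. Its place across the lane differs by a few mm from start to start
- ecc (a joint): eccentric bolt, rad, upright axis at unit x = 40, y = -21; grows counter-clockwise seen from above, travel -0.3 to 3, 0.25 N m friction, stays where left. At 0 the red roller's centre lies 8 mm from the bolt axis, towards the guide post (unit +y); it turns with the bolt, so the clear width along unit y widens by 16 from 0 to pi. Starts at 0.1 to 0.7, too tight. Turn at most 1.5 rad a grasp
- bolt_grip (a point): grip point of the brass bar on the bolt: on the bolt axis, 67 above the deck top. The bar is 40 long x 12 thick x 34 tall, its top 79 above the deck top; at joint 0 its length lies along the unit's x axis, and it turns with the bolt. The roller tops are 45 above the deck
- roller_mid (a point): centre of the red eccentric roller (diameter 30), at half height, 22.5 above the deck top; its own axes turn with the bolt
- gauge: stepped gauge, loose, 120 to 195 g: yellow upright handle 30 (x) x 16 (y) x 52 tall on a foot 30 x 56 x 6; a blade 24 tall, flush with the underside, runs from it along +x: orange no-go part 13 thick, x = 15 to 75, then steel go part 10 thick to a rounded nose ending at x = 130. Origin: centre of the handle's underside. Grip the handle from above across its 16 mm
- gauge_tip (a point): end of the gauge's nose, half-way up the blade (12 above the underside)
- gauge_mid (a point): middle of the gauge on its underside, 55 mm ahead of the handle's centre
- mat: black rubber mat 210 x 100 x 3, fixed to the table, the gauge's place; origin at the centre of its underside, long side along its x
- valve: air valve block, fixed, 90 (x) x 60 (y) x 50 high; origin at the centre of its underside. Blue patch on its top on the -x side (vent), green patch on the +x side (supply)
- lever (a joint): spring-centred valve lever, rad: 0 upright, positive leans to the blue side (valve -x), negative to the green side (valve +x), stops at +-0.5; spring 1 N m per rad about a pivot 50 above the table (at the valve's origin in plan), about 5 N at the ball when fully over
- lever_ball (a point): centre of the black ball (diameter 30) on the lever, 90 from its pivot, 140 above the table when centred
- bin: blue open scrap bin, fixed, 210 (x) x 150 (y) x 60 high, walls and floor 5 thick; origin at the centre of its underside
- stub0: used-up stub roll: white paper disc-shaped roll with a black plug in its core, solid, diameter 52, height 36, 80 g, starts upright; origin at the centre of its underside. One to three of the stubs are present
- stub1: used-up stub roll: white paper disc-shaped roll with a black plug in its core, solid, diameter 52, height 36, 80 g, starts upright; origin at the centre of its underside. One to three of the stubs are present
- stub2: used-up stub roll: white paper disc-shaped roll with a black plug in its core, solid, diameter 52, height 36, 80 g, starts upright; origin at the centre of its underside. One to three of the stubs are present
- yellow_roll: bystander, leave alone: full pale-yellow label roll standing behind the deck, diameter 90, height 60 mm; origin at the centre of its underside
- white_roll: bystander, leave alone: full white label roll, diameter 110, height 80 mm; origin at the centre of its underside
- cleaner: bystander, leave alone: closed bottle with a red cap, diameter 60, height 160 mm; origin at the centre of its underside
- screwdriver: bystander, leave alone: screwdriver lying near the robot
- label_box: bystander, leave alone: cardboard box 100 x 130 x 60 mm; origin at the centre of its underside
- tape: bystander, leave alone: yellow tape ring lying flat, outer diameter 80, height 24 mm; origin at the centre of its underside
There are look-alikes about, which are no part of the job. There is more than one size of the mat; the one meant has the size given above.

How it is judged:
By the outcome, as a careful person would: the job done as asked, in the order asked, and still so for the second after the job is handed in, with the robot touching nothing.
Of stub0, stub1, stub2 only 1 to 3 are there at a start; the rules pass over those that are not, and their reading is None.
At some moment in a run one of gauge, stub0, stub1, stub2 may be knocked a few centimetres aside while the robot is not near it.
Once in a run the grip may slacken for a moment while it holds something.
It also fails if it takes over 210 s, if anything falls off the work surface, if the arm or the gripper's body presses on something with over 40 N, if the wrist force passes 120 N, or if a joint passes its speed limit or range.

## Working session

There is one attempt and no reset: what is moved stays moved. The work goes in short steps, Python scripts to look and compute and a shell command to move; the robot and the scene stay as the last step left them, time stands still between calls to the robot, and variables do not carry over. Pictures are saved under pics/ and viewed, at most 14 in all, crops included, and the job is handed in when it is done.

```bash
ls; mkdir -p pics; cat > h.py <<'E'
import numpy as np, cv2
from bench import ctrl
def cam(name):
    d=ctrl.get_image(name); im=d["image"]; h,w=im.shape[:2]
    f=h/2/np.tan(np.radians(d["fov_y"])/2)
    d["K"]=np.array([[f,0,d["cx"]],[0,f,d["cy"]],[0,0,1.]]); d["dist"]=np.array([d["k1"],0,0,0,0.])
    d["R"]=cv2.Rodrigues(np.array(d["rvec"],float))[0]; d["t"]=np.array(d["tvec"],float); return d
def rays(d,px):
    u=cv2.undistortPoints(np.array(px,float).reshape(-1,1,2),d["K"],d["dist"]).reshape(-1,2)
    return np.c_[u,np.ones(len(u))]
def onplane(d,px,z):
    r=rays(d,px)@d["R"]; c=-d["R"].T@d["t"]
    return c+r*((z-c[2])/r[:,2])[:,None]
def xyz(d,px):
    p=np.array(px).reshape(-1,2); r=rays(d,p); z=d["depth"][p[:,1].astype(int),p[:,0].astype(int)]
    return (r*z[:,None]-d["t"])@d["R"]
def cloud(d):
    v,u=np.mgrid[0:400,0:640]; return xyz(d,np.c_[u.ravel(),v.ravel()]).reshape(400,640,3)
def proj(d,P): return cv2.projectPoints(np.array(P,float).reshape(-1,3),d["rvec"],d["t"],d["K"],d["dist"])[0].reshape(-1,2)
def save(d,n): cv2.imwrite("pics/"+n+".png",d["image"][:,:,::-1])
def plan(target,yaw=None):
    """shift (mm, tool axes) to world target TCP; yaw turn info"""
    s=ctrl.get_state(); R=cv2.Rodrigues(np.array(s["tool_rot"],float))[0]; p=np.array(s["position"])
    return (R.T@(np.array(target)-p))*1000
E
python3 - <<'E'
from h import *
print(ctrl.get_state())
for n in("top","scene","wrist"):
    d=cam(n); save(d,n+"0"); np.savez(n+"0.npz",image=d["image"],depth=d["depth"],rvec=d["rvec"],t=d["t"],K=d["K"],dist=d["dist"],R=d["R"]); print(n,d["K"][0],d["k1"],-d["R"].T@d["t"])
E
```

```text
pics
{'time': 0.0, 'joint_positions': array([ 1.19009891,  0.32181439, -0.07005091,  1.45170908,  0.02258538,
        1.37079874, -0.05688101]), 'qd': array([-0.00032179, -0.0014477 ,  0.00032579,  0.00112298,  0.00061371,
       -0.00040714, -0.00017843]), 'joint_torque': array([-1.29582400e-03, -4.91276908e+01, -4.04449292e-01, -3.12530065e+01,
       -6.39346079e-02,  4.36358177e-02,  1.51313980e-04]), 'position': array([ 0.2497227 , -0.59949681,  0.22144973]), 'tool_rot': array([-3.07873067e+00, -6.15780717e-01,  7.46710084e-04]), 'ft_force': array([0.62255429, 0.23939095, 0.56541836]), 'torque': array([ 0.0039279 , -0.06934381, -0.00490182]), 'grip_force': 0.0, 'grip_width': 0.9987807328851188}
top [462.48614311   0.         316.69262973] -0.0676067293801504 [0.29998533 0.02582798 1.42961745]
scene [370.78196632   0.         324.29558953] 0.02871808735115622 [ 1.0735937  -0.25154071  0.82432294]
wrist [314.03394834   0.         317.70701144] 0.020708898427161077 [ 0.32146049 -0.57050756  0.38378411]
```

View pics/top0.png

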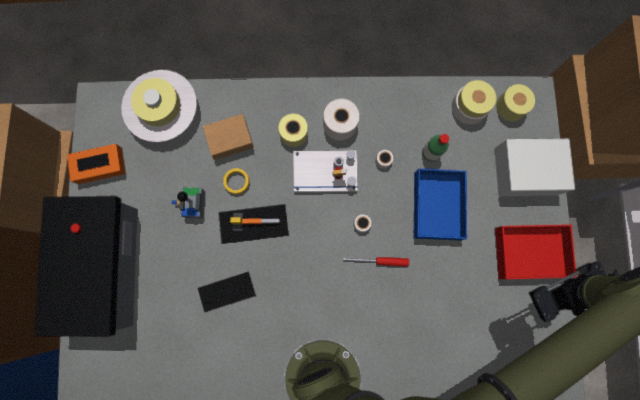

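View pics/scene0.png

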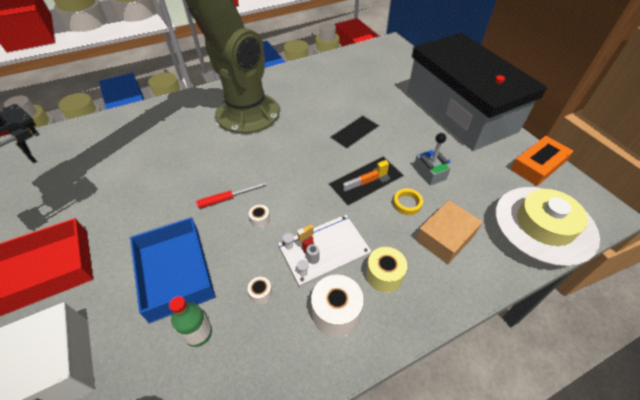

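The top view shows the unit at (326,171), valve (188,203), gauge on its mat (255,222), two stubs at (385,158) and (363,223), and the blue bin (441,204). There is a smaller mat at (227,291), which is a look-alike. I see no third stub.

```bash
python3 - <<'E'
from h import *
d=dict(np.load("top0.npz")); im=d["image"]
c=cv2.resize(im[140:250,165:405],None,fx=3.3,fy=3.3,interpolation=cv2.INTER_CUBIC); cv2.imwrite("pics/c1.png",c[:,:,::-1])
C=cloud(d); hsv=cv2.cvtColor(im,cv2.COLOR_RGB2HSV)
def blob(name,m,z,box):
    x0,y0,x1,y1=box; mm=np.zeros(m.shape,np.uint8); mm[y0:y1,x0:x1]=m[y0:y1,x0:x1]
    k=cv2.findContours(mm,cv2.RETR_EXTERNAL,cv2.CHAIN_APPROX_NONE)[0]; k=max(k,key=cv2.contourArea)
    P=onplane(d,k.reshape(-1,2).astype(float),z); r=cv2.minAreaRect((P[:,:2]*1000).astype(np.float32))
    zz=C[...,2][mm>0]; print(name,np.round(r[0]),np.round(r[1]),round(r[2],1),"z med",np.round(np.percentile(zz,[5,50,95]),3))
g=lambda lo,hi:cv2.inRange(hsv,lo,hi)
V=im.max(2)
blob("mat",(V<45).astype(np.uint8),.003,(215,200,292,246))
blob("bin",g((100,120,30),(125,255,255)),.06,(405,160,475,250))
blob("unit",((im.min(2)>150)).astype(np.uint8),.02,(285,145,362,197))
blob("stubA",((im.min(2)>110)).astype(np.uint8),.036,(372,145,398,172))
blob("stubB",((im.min(2)>110)).astype(np.uint8),.036,(350,210,376,237))
blob("green",g((45,100,30),(80,255,255)),.05,(165,180,210,222))
blob("blue",g((100,120,30),(125,255,255)),.05,(165,180,210,222))
blob("ball",(V<40).astype(np.uint8),.14,(174,188,192,206))
blob("yellowH",g((20,150,80),(32,255,255)),.052,(225,208,250,235))
blob("orange",g((5,150,80),(18,255,255)),.024,(230,208,275,235))
print(np.round(C[196:199,180:187,2],3))
# height map points of unit region: tops
for zlo,zhi,n in((.055,.08,"rollers"),(.085,.115,"bar")):
    m=((C[...,2]>zlo)&(C[...,2]<zhi)).astype(np.uint8); m[:, :325]=0;m[:,362:]=0;m[:145]=0;m[197:]=0
    q,l,st,ce=cv2.connectedComponentsWithStats(m)
    for i in range(1,q): print(n,st[i,4],np.round(C[l==i].mean(0),3))
E
```

```text
mat [467. 205.] [ 96. 205.] 5.9 z med [-0.001  0.004  0.009]
bin [ 511. -365.] [159. 216.] 85.9 z med [0.001 0.007 0.061]
unit [636. -21.] [114. 201.] 0.3 z med [0.016 0.021 0.06 ]
stubA [ 661. -207.] [79. 85.] 87.8 z med [-0.004  0.001  0.039]
stubB [ 459. -131.] [76. 80.] 88.3 z med [-0.004  0.002  0.039]
green [564. 391.] [46. 19.] 89.0 z med [0.047 0.052 0.149]
blue [501. 393.] [49. 21.] 89.1 z med [0.03  0.052 0.056]
ball [531. 391.] [26. 23.] 1.8 z med [0.143 0.152 0.157]
yellowH [472. 253.] [30. 18.] 89.1 z med [0.044 0.054 0.06 ]
orange [474. 211.] [58. 15.] 89.1 z med [0.003 0.025 0.031]
[[0.155 0.156 0.154 0.152 0.155 0.15  0.149]
 [0.153 0.151 0.152 0.149 0.154 0.151 0.147]
 [0.152 0.153 0.154 0.153 0.149 0.149 0.143]]
rollers 62 [ 0.67  -0.098  0.061]
rollers 100 [ 0.642 -0.06   0.065]
rollers 1 [ 0.608 -0.04   0.071]
rollers 1 [ 0.6   -0.042  0.08 ]
rollers 13 [ 0.601 -0.059  0.069]
rollers 3 [ 0.604 -0.076  0.073]
rollers 67 [ 0.586 -0.098  0.06 ]
bar 67 [ 0.606 -0.06   0.098]
```

View pics/c1.png

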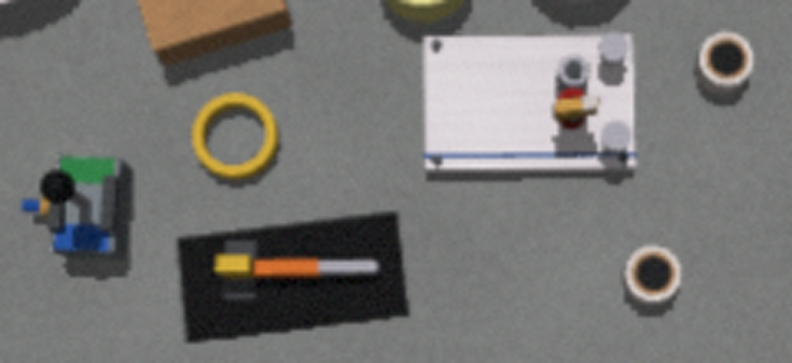

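The unit's x axis runs along world -y and its y axis along world +x. The valve's x axis runs along world +x, with blue at (501,393) and green at (564,391) mm. The gauge nose points to world -y. Next I move to a spot above the unit for a close wrist look, and turn the tool to a world-aligned yaw.

```bash
python3 -m jog '[[[509,-286,-60,0,0,-67.4,60],[509,-286,-60,0,0,-67.4,60],[509,-286,-60,0,0,-67.4,60],[509,-286,-60,0,0,-67.4,60],[509,-286,-60,0,0,-67.4,60],[509,-286,-60,0,0,-67.4,60],[509,-286,-60,0,0,-67.4,60],[509,-286,-60,0,0,-67.4,60],[509,-286,-60,0,0,-67.4,60],[509,-286,-60,0,0,-67.4,60]]]' 30
python3 - <<'E'
from h import *
print(plan([.61,-.14,.21])); R=cv2.Rodrigues(np.array(ctrl.get_state()["tool_rot"]))[0]; print(R.round(3))
E
```

```text
time: 1.15
position: [0.5573, -0.2068, 0.2738]
tool_rot: [2.221, 2.221, -0.001]
ft_force: [0.9, -1.0, -0.1]
grip_width: 0.691
grip_force: 0.0
[66.78749096 52.74102966 63.78986463]
[[-0.  1. -0.]
 [ 1.  0. -0.]
 [-0. -0. -1.]]
```

```bash
python3 -m jog '[[[67,53,64,0,0,0,60],[67,53,64,0,0,0,60],[67,53,64,0,0,0,60],[67,53,64,0,0,0,60],[67,53,64,0,0,0,60]]]'
python3 - <<'E'
from h import *
d=cam("wrist"); save(d,"w1"); np.savez("w1.npz",image=d["image"],depth=d["depth"],rvec=d["rvec"],t=d["t"],K=d["K"],dist=d["dist"],R=d["R"])
print(-d["R"].T@d["t"], d["R"].round(3)); print(proj(d,[[.606,-.06,.099],[.642,-.06,.065],[.67,-.098,.06],[.586,-.098,.06]]).round())
E
```

```text
time: 1.65
position: [0.6092, -0.143, 0.2101]
tool_rot: [2.222, 2.219, -0.001]
ft_force: [-0.7, -0.2, 0.2]
grip_width: 0.69
grip_force: 0.0
[ 0.61049196 -0.06660666  0.37226786] [[ 1.    -0.001  0.   ]
 [-0.001 -0.96   0.279]
 [-0.    -0.279 -0.96 ]]
[[312. 101.]
 [351. 102.]
 [378. 143.]
 [293. 143.]]
```

View pics/w1.png

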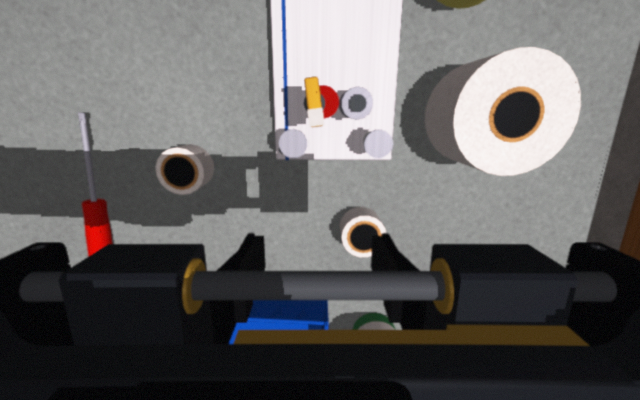

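The wrist view shows the bar from (312,77) to (317,125), the red roller at (325,102) and the guide post at (357,102). The idle posts are at (293,143) and (378,143), and one stub is at (362,236), the other at (184,168). I'll measure the axis, post, and bar angle.

```bash
python3 - <<'E'
from h import *
d=dict(np.load("w1.npz")); im=d["image"].astype(int); hsv=cv2.cvtColor(d["image"],cv2.COLOR_RGB2HSV)
C=cloud(d)
def px(m,x0,y0,x1,y1,n=0):
    mm=np.zeros((400,640),np.uint8); mm[y0:y1,x0:x1]=m[y0:y1,x0:x1]
    q,l,st,ce=cv2.connectedComponentsWithStats(mm); i=1+np.argmax(st[1:,4]); return (l==i).astype(np.uint8)
def rep(nm,mm,z):
    k=max(cv2.findContours(mm,0,cv2.CHAIN_APPROX_NONE)[0],key=len).reshape(-1,2).astype(float)
    P=(onplane(d,k,z)[:,:2]*1000).astype(np.float32); r=cv2.minAreaRect(P); c=cv2.minEnclosingCircle(P)
    print(nm,"rect",np.round(r[0],1),np.round(r[1],1),round(r[2],1),"circ",np.round(c[0],1),round(c[1],1),"z",np.median(C[...,2][mm>0]).round(4))
Z=C[...,2]
bar=px(((Z>.092)&(Z<.108)).astype(np.uint8),295,65,335,135); rep("bar",bar,.099)
post=px(((Z>.058)&(Z<.073)).astype(np.uint8),341,82,380,122); rep("post",post,.065)
red=px(cv2.inRange(hsv,(0,150,150),(8,255,255)),310,75,345,125); rep("red",red,.065)
for n,b in(("i1",(276,128,310,160)),("i2",(362,128,396,160))):
    rep(n,px(((Z>.05)&(Z<.07)).astype(np.uint8),*b),.06)
for n,b in(("sB",(150,140,215,200)),("sA",(330,200,395,260))):
    rep(n,px(((Z>.026)&(Z<.046)).astype(np.uint8),*b),.036)
c=cv2.resize(d["image"][60:165,260:410],None,fx=5,fy=5,interpolation=cv2.INTER_CUBIC); cv2.imwrite("pics/c2.png",c[:,:,::-1])
print(im[102,300:375:3].tolist())
E
```

```text
bar rect [607.1 -60.4] [12.4 39.3] 6.8 circ [607.6 -60.2] 20.0 z 0.0991
post rect [646.7 -60.6] [28.8 29. ] 64.5 circ [646.6 -60.6] 14.8 z 0.0654
red rect [622.  -58.3] [15.4 27.4] 9.3 circ [617.5 -58.9] 13.8 z 0.0649
i1 rect [585.7 -98.2] [27.2 26.6] 89.3 circ [585.8 -97.9] 14.1 z 0.06
i2 rect [669.7 -98.3] [27.1 27.7] 89.9 circ [669.4 -98.3] 14.2 z 0.0599
sB rect [ 462.9 -129.3] [51.3 54.7] 89.9 circ [ 462.8 -128.8] 28.1 z 0.0364
sA rect [ 659.4 -203.1] [53.  46.4] 61.1 circ [ 661.4 -205. ] 27.2 z 0.0364
[[124, 118, 123], [94, 89, 93], [79, 61, 36], [226, 169, 50], [235, 181, 56], [236, 181, 56], [237, 183, 53], [140, 107, 68], [103, 73, 75], [179, 18, 11], [181, 22, 17], [183, 17, 17], [185, 23, 17], [106, 48, 53], [165, 161, 173], [202, 196, 210], [137, 135, 145], [78, 80, 85], [82, 86, 88], [82, 84, 88], [84, 85, 91], [80, 82, 87], [151, 148, 161], [216, 211, 224], [224, 218, 228]]
```

View pics/c2.png

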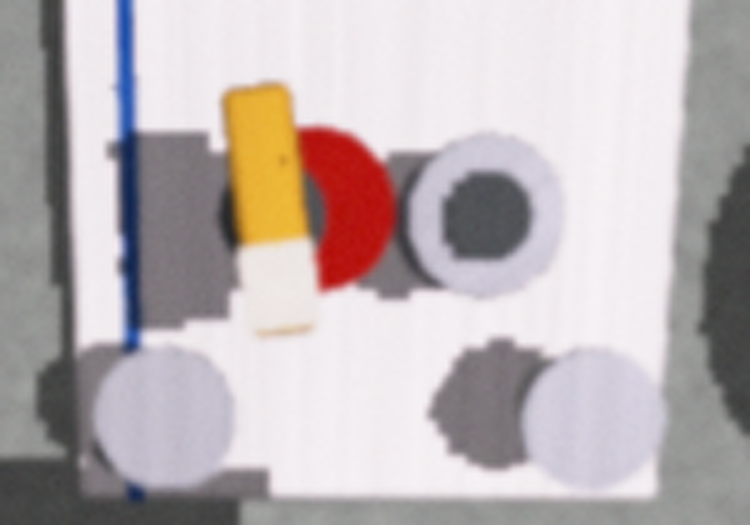

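Bolt axis to post centre is about 40.0 mm, so the clear width is 10 − 8·cos q. The current q is about 0.12. For 11.6 mm I need q ≈ 1.77, which takes two grasps. First the valve lever: straddle the ball with the fingers closing along world x.

```bash
python3 -m jog '[[[534,-77,-50,0,0,0,62],[534,-77,-50,0,0,0,62],[534,-77,-50,0,0,0,62],[534,-77,-50,0,0,0,62],[534,-77,-50,0,0,0,62],[534,-77,-50,0,0,0,62],[534,-77,-50,0,0,0,62],[534,-77,-50,0,0,0,62],[534,-77,-50,0,0,0,62],[534,-77,-50,0,0,0,62]]]'
python3 - <<'E'
from h import *
d=cam("wrist"); save(d,"w2"); C=cloud(d); m=((C[...,2]>.146)&(C[...,2]<.165)&(C[...,0]>.45)&(C[...,0]<.6)).astype(np.uint8); m[230:]=0
print(m.sum(),np.median(C[m>0],0)); print(proj(d,[.532,.3915,.14]))
print(plan([.532,.3915,.122]), plan([.532,.3915,.21]))
E
```

```text
time: 2.7
position: [0.5396, 0.351, 0.2576]
tool_rot: [2.224, 2.215, 0.003]
ft_force: [1.4, -0.1, 0.0]
grip_width: 0.71
grip_force: 0.0
759 [0.53229894 0.39172186 0.15140311]
[[307.11218463 152.10809194]]
[ 27.84640919  -2.27733514 136.49971395] [28.6428786  -2.17172797 48.50338173]
```

```bash
python3 -m jog '[[[28,-2,48,0,0,0,62],[28,-2,48,0,0,0,62],[28,-2,48,0,0,0,62],[28,-2,48,0,0,0,62]]]'
python3 -c "
from h import *
print(plan([.532,.3915,.122]))"
```

```text
time: 3.15
position: [0.5382, 0.3775, 0.2095]
tool_rot: [2.223, 2.217, 0.003]
ft_force: [-0.6, -0.5, 0.5]
grip_width: 0.712
grip_force: 0.0
[13.98906992 -6.50394188 87.47801437]
```

```bash
python3 -m jog '[[[14,-6,20,0,0,0,62],[14,-6,87,0,0,0,62],[14,-6,87,0,0,0,62],[14,-6,87,0,0,0,62],[14,-6,87,0,0,0,37],[14,-6,87,0,0,0,37],[14,-6,87,0,0,0,37],[14,-6,87,0,0,0,37]]]'
```

```text
time: 3.95
position: [0.5309, 0.3938, 0.1222]
tool_rot: [2.221, 2.221, 0.003]
ft_force: [-0.0, -0.1, -0.5]
grip_width: 0.46
grip_force: 0.0
```

```bash
python3 -m jog '[[[0,-10,0,0,0,0,37],[0,-20,2,0,0,0,37],[0,-30,4,0,0,0,37],[0,-38,6,0,0,0,37],[0,-42,8,0,0,0,37],[0,-42,8,0,0,0,37]]]'
python3 -m jog '[[[0,-2,0,0,0,0,37],[0,-2,0,0,0,0,37]]]'
python3 -m jog '[[[0,-2,0,0,0,0,37],[0,-2,0,0,0,0,37]]]'
python3 - <<'E'
from h import *
d=cam("wrist"); save(d,"w3")
d=cam("scene"); C=cloud(d); save(d,"s3"); cv2.imwrite("pics/c3.png",cv2.resize(d["image"][110:200,380:500],None,fx=5,fy=5)[:,:,::-1])
E
```

```text
time: 4.55
position: [0.4883, 0.3939, 0.1133]
tool_rot: [2.22, 2.222, 0.003]
ft_force: [3.7, 1.5, 4.2]
grip_width: 0.426
grip_force: 2.3
time: 4.75
position: [0.4872, 0.3939, 0.113]
tool_rot: [2.221, 2.221, 0.004]
ft_force: [4.4, 2.2, 2.9]
grip_width: 0.423
grip_force: 2.7
time: 4.95
position: [0.4857, 0.3939, 0.1127]
tool_rot: [2.222, 2.221, 0.005]
ft_force: [5.3, 3.2, 0.5]
grip_width: 0.423
grip_force: 3.1
```

View pics/c3.png

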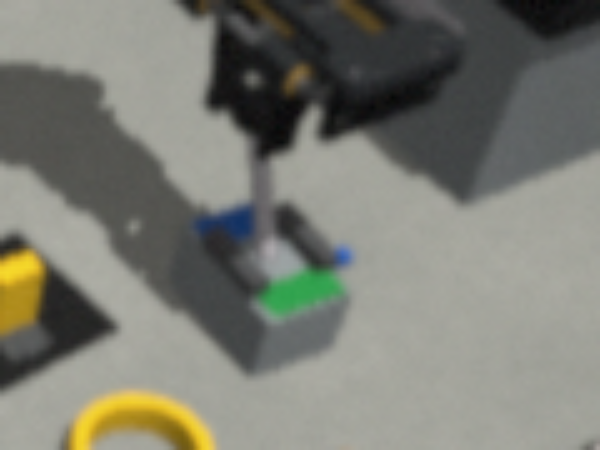

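The crop shows the lever leaning toward the blue patch, with the fingers around the ball. Force is around 5 N, so it is near the stop. I'll press a few mm further to be sure it is on the stop, then hold.

```bash
python3 -m jog '[[[0,-2,0,0,0,0,37],[0,-2,0,0,0,0,37],[0,-2,0,0,0,0,37]]]'
python3 -m jog '[[[0,-2,0,0,0,0,37],[0,-2,0,0,0,0,37],[0,-2,0,0,0,0,37]]]'
```

```text
time: 5.35
position: [0.4843, 0.3937, 0.1125]
tool_rot: [2.222, 2.22, 0.005]
ft_force: [6.1, 3.1, -1.7]
grip_width: 0.43
grip_force: 3.4
time: 5.65
position: [0.484, 0.3936, 0.1126]
tool_rot: [2.222, 2.219, 0.009]
ft_force: [10.7, 4.0, -3.1]
grip_width: 0.426
grip_force: 5.1
```

```bash
for i in 1; do python3 -m jog '[[[0,-1,0,0,0,0,37],[0,-1,0,0,0,0,37],[0,-1,0,0,0,0,37],[0,-1,0,0,0,0,37],[0,-1,0,0,0,0,37],[0,-1,0,0,0,0,37],[0,-1,0,0,0,0,37],[0,-1,0,0,0,0,37],[0,-1,0,0,0,0,37],[0,-1,0,0,0,0,37]]]'; done
python3 -m jog '[[[0,0,0,0,0,0,37],[0,0,0,0,0,0,37],[0,0,0,0,0,0,37],[0,0,0,0,0,0,37],[0,0,0,0,0,0,37],[0,0,0,0,0,0,37],[0,0,0,0,0,0,37],[0,0,0,0,0,0,37],[0,0,0,0,0,0,37],[0,0,0,0,0,0,37]]]'
python3 -m jog '[[[0,0,0,0,0,0,37],[0,0,0,0,0,0,37],[0,0,0,0,0,0,37],[0,0,0,0,0,0,37],[0,0,0,0,0,0,37],[0,0,0,0,0,0,37],[0,0,0,0,0,0,37],[0,0,0,0,0,0,37],[0,0,0,0,0,0,37],[0,0,0,0,0,0,37]]]'
python3 -m jog '[[[0,10,-1,0,0,0,37],[0,20,-4,0,0,0,37],[0,30,-6,0,0,0,37],[0,40,-8,0,0,0,37],[0,50,-10,0,0,0,40],[0,51,-10,0,0,0,60],[0,51,-10,0,0,0,62],[0,51,-10,0,0,0,62],[0,51,-40,0,0,0,62],[0,51,-80,0,0,0,62]]]'
python3 -c "
from h import *
print(plan([.49,.25,.16]))"
```

```text
time: 6.65
position: [0.484, 0.3936, 0.1125]
tool_rot: [2.222, 2.218, 0.011]
ft_force: [13.4, 5.2, -4.8]
grip_width: 0.427
grip_force: 6.0
time: 7.65
position: [0.484, 0.3936, 0.1125]
tool_rot: [2.222, 2.218, 0.011]
ft_force: [13.3, 5.0, -5.2]
grip_width: 0.429
grip_force: 6.0
time: 8.65
position: [0.4839, 0.3936, 0.1125]
tool_rot: [2.222, 2.218, 0.011]
ft_force: [12.5, 5.6, -4.8]
grip_width: 0.431
grip_force: 6.0
time: 9.65
position: [0.5283, 0.3924, 0.191]
tool_rot: [-2.219, -2.222, 0.009]
ft_force: [1.5, 1.1, -0.0]
grip_width: 0.704
grip_force: 0.0
[-142.21518936  -38.36160393   31.68591255]
```

```bash
python3 -m jog '[[[0,0,-20,0,0,0,40],[-452,79,-20,0,0,-7,40],[-452,79,-20,0,0,-7,40],[-452,79,-20,0,0,-7,40],[-452,79,-20,0,0,-7,40],[-452,79,-20,0,0,-7,40],[-452,79,-20,0,0,-7,40],[-452,79,-20,0,0,-7,40],[-452,79,-20,0,0,-7,40],[-452,79,-20,0,0,-7,40]]]'
python3 -m jog '[[[-10,0,0,0,0,0,40],[-10,0,0,0,0,0,40],[-10,0,0,0,0,0,40],[-10,0,0,0,0,0,40]]]'
python3 - <<'E'
from h import *
d=cam("top"); save(d,"t4"); C=cloud(d); m=(C[...,2]>.142)&(C[...,2]<.165); m[:,:170]=0;m[:,210:]=0;m[:180]=0;m[225:]=0
print(m.sum(),C[m].mean(0).round(3)); print(plan([.607,-.0603,.12]),plan([.607,-.0603,.07]),ctrl.get_state()["tool_rot"])
E
```

```text
time: 10.65
position: [0.6075, -0.0511, 0.2132]
tool_rot: [2.08, 2.354, -0.0]
ft_force: [1.1, 0.2, 1.0]
grip_width: 0.458
grip_force: 0.0
time: 11.05
position: [0.6089, -0.0564, 0.2131]
tool_rot: [-2.076, -2.357, -0.001]
ft_force: [0.9, 0.8, -0.8]
grip_width: 0.459
grip_force: 0.0
88 [0.53  0.388 0.151]
[-3.34530279 -2.44963339 93.09692568] [ -3.3722187   -2.46808785 143.09691503] [-2.07614731e+00 -2.35758564e+00 -9.93893855e-04]
```

```bash
python3 -m jog '[[[-3,-2,45,0,0,0,36],[-3,-2,93,0,0,0,34],[-3,-2,93,0,0,0,32],[-3,-2,93,0,0,0,30],[-3,-2,93,0,0,0,30],[-3,-2,120,0,0,0,30],[-3,-2,141,0,0,0,30],[-3,-2,141,0,0,0,30],[-3,-2,141,0,0,0,30]]]'
python3 -c "
from h import *
print(plan([.607,-.0603,.07]))"
```

```text
time: 12.0
position: [0.6089, -0.0628, 0.074]
tool_rot: [2.08, 2.352, 0.003]
ft_force: [0.5, -0.1, -0.2]
grip_width: 0.345
grip_force: 0.0
[ 2.72892597 -1.59541458  3.9709406 ]
```

```bash
python3 -m jog '[[[2,-2,2,0,0,0,30],[2,-2,2,0,0,0,30],[2,-2,2,0,0,0,5],[2,-2,2,0,0,0,5],[2,-2,2,0,0,0,5],[2,-2,2,0,0,0,5],[2,-2,2,0,0,0,5],[2,-2,2,0,0,0,5]]]' 40
python3 -c "
from h import *
print(plan([.607,-.0603,.07]))"
```

```text
time: 12.8
position: [0.6061, -0.0612, 0.0701]
tool_rot: [2.08, 2.352, 0.002]
ft_force: [3.5, 0.1, 0.2]
grip_width: 0.134
grip_force: 40.0
[0.81386483 0.98394251 0.06742796]
```

```bash
python3 -m jog '[[[0,0,0,0,0,-6,5],[0,0,0,0,0,-12,5],[0,0,0,0,0,-18,5],[0,0,0,0,0,-24,5],[0,0,0,0,0,-30,5],[0,0,0,0,0,-36,5],[0,0,0,0,0,-42,5],[0,0,0,0,0,-48,5],[0,0,0,0,0,-48,5],[0,0,0,0,0,-48,5]]]'
python3 -c "
from h import *
print(plan([.607,-.0603,.07])); R=cv2.Rodrigues(ctrl.get_state()['tool_rot'])[0]; print(np.degrees(np.arctan2(R[1,0],R[0,0])), ctrl.get_state()['torque'])"
```

```text
time: 13.8
position: [0.6065, -0.061, 0.0701]
tool_rot: [0.945, 2.993, 0.002]
ft_force: [4.4, 0.2, -1.4]
grip_width: 0.134
grip_force: 40.0
[-0.0115497   0.83984569  0.09566871]
144.94140300024077 [ 0.15532788 -1.16877981  0.28049081]
```

```bash
python3 -m jog '[[[0,0,0,0,0,0,30],[0,0,0,0,0,0,30],[0,0,-10,0,0,0,30],[0,0,-10,0,0,0,30],[0,0,0,0,0,0,30],[0,0,0,0,0,0,5],[0,0,0,0,0,0,5],[0,0,0,0,0,0,5],[0,0,0,0,0,0,5],[0,0,0,0,0,0,5]]]' 40
python3 -m jog '[[[0,0,0,0,0,-6,5],[0,0,0,0,0,-12,5],[0,0,0,0,0,-18,5],[0,0,0,0,0,-24,5],[0,0,0,0,0,-30,5],[0,0,0,0,0,-36,5],[0,0,0,0,0,-42,5],[0,0,0,0,0,-47,5],[0,0,0,0,0,-47,5],[0,0,0,0,0,-47,5]]]'
python3 -c "
from h import *
print(plan([.607,-.0603,.07])); R=cv2.Rodrigues(ctrl.get_state()['tool_rot'])[0]; print(np.degrees(np.arctan2(R[1,0],R[0,0])), ctrl.get_state()['torque'])"
```

```text
time: 14.8
position: [0.6056, -0.0604, 0.0695]
tool_rot: [0.943, 2.996, 0.002]
ft_force: [2.5, 1.6, -3.1]
grip_width: 0.133
grip_force: 40.0
time: 15.8
position: [0.6055, -0.0608, 0.0696]
tool_rot: [-0.327, 3.124, 0.001]
ft_force: [4.2, 2.2, -6.6]
grip_width: 0.137
grip_force: 40.0
[-1.56975927  0.18018676 -0.44648689]
-168.0553721188863 [ 0.60084692 -0.90454084  0.13743368]
```

```bash
python3 -m jog '[[[0,0,0,0,0,0,40],[0,0,0,0,0,0,40],[0,0,-30,0,0,0,40],[0,0,-80,0,0,0,40],[16,-75,-130,0,0,102,40],[16,-75,-130,0,0,102,40],[16,-75,-130,0,0,102,40],[16,-75,-130,0,0,102,40],[16,-75,-130,0,0,102,40],[16,-75,-130,0,0,102,40]]]' 40
python3 -c "
from h import *
s=ctrl.get_state()
R=cv2.Rodrigues(s['tool_rot'])[0]; print(np.degrees(np.arctan2(R[1,0],R[0,0])),plan([.62,-.135,.19]))"
```

```text
time: 16.8
position: [0.6048, -0.1386, 0.2004]
tool_rot: [-1.074, -2.952, 0.002]
ft_force: [0.3, 0.8, -0.3]
grip_width: 0.455
grip_force: 0.0
140.0121059419202 [-9.31804436 12.57023604 10.35315935]
```

```bash
python3 -m jog '[[[-9,12,10,0,0,50,40],[-9,12,10,0,0,50,40],[-9,12,10,0,0,50,40],[-9,12,10,0,0,50,40],[-9,12,10,0,0,50,40],[-9,12,10,0,0,50,40],[-9,12,10,0,0,50,40],[-9,12,10,0,0,50,40]]]' 40
cat > rollers.py <<'E'
from h import *
d=cam("wrist"); save(d,"w5"); hsv=cv2.cvtColor(d["image"],cv2.COLOR_RGB2HSV); Z=(C:=cloud(d))[...,2]
def comp(m,c,h=28):
    x,y=map(int,c); mm=np.zeros((400,640),np.uint8); mm[max(0,y-h):y+h,x-h:x+h]=m[max(0,y-h):y+h,x-h:x+h]
    q,l,st,ce=cv2.connectedComponentsWithStats(mm); i=1+np.argmax(st[1:,4]); return (l==i).astype(np.uint8)
def cont(mm,z):
    k=max(cv2.findContours(mm,0,cv2.CHAIN_APPROX_NONE)[0],key=len).reshape(-1,2).astype(float); return (onplane(d,k,z)[:,:2]*1000).astype(np.float32)
p=proj(d,[[.607,-.0603,.099],[.6467,-.0605,.065],[.605,-.052,.065],[.5857,-.098,.06],[.6697,-.098,.06]])
bar=cont(comp(((Z>.092)&(Z<.108)).astype(np.uint8),p[0]),.099); print("bar",[np.round(v,1) for v in cv2.minAreaRect(bar)])
po=cont(comp(((Z>.058)&(Z<.073)).astype(np.uint8),p[1],24),.065); print("post",cv2.minEnclosingCircle(po))
red=cont(comp(cv2.inRange(hsv,(0,150,120),(8,255,255)),p[2],30),.065); print("red",cv2.minAreaRect(red),red.min(0),red.max(0))
x,y=map(int,p[0]); y0=max(0,y-50);cv2.imwrite("pics/c5.png",cv2.resize(d["image"][y0:y0+100,x-60:x+90],None,fx=5,fy=5,interpolation=cv2.INTER_CUBIC)[:,:,::-1]); print(x,y)
E
python3 rollers.py
```

```text
time: 17.6
position: [0.6196, -0.1346, 0.1901]
tool_rot: [2.21, 2.233, -0.001]
ft_force: [0.8, -0.2, 0.5]
grip_width: 0.461
grip_force: 0.0
bar [array([607.1, -60.3]), array([39.6, 12.4]), np.float64(12.1)]
post ((646.8253784179688, -60.49283981323242), 14.79550552368164)
red ((603.5523681640625, -46.12367248535156), (28.507726669311523, 14.65652084350586), 13.965764999389648) [591.3913   -56.284805] [618.4519  -38.88137]
300 112
```

View pics/c5.png

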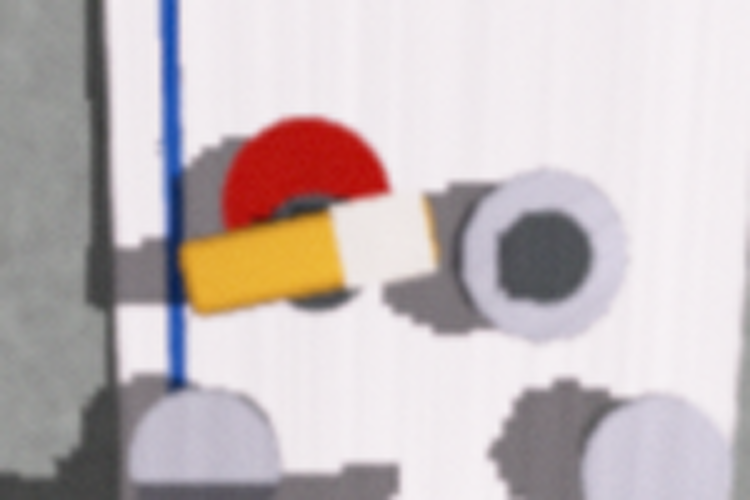

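The bar measures q ≈ 102°, and the gap is about 11.4–11.9 mm by two estimates. In the crop the red roller is at (305,160) and the post at (545,255). That is good enough, so next I look at the gauge closely.

```bash
python3 -m jog '[[[315,-150,-10,0,0,0,60],[315,-150,-10,0,0,0,60],[315,-150,-10,0,0,0,60],[315,-150,-10,0,0,0,60],[315,-150,-10,0,0,0,60],[315,-150,-10,0,0,0,60],[315,-150,-10,0,0,0,60],[315,-150,-10,0,0,0,60],[315,-150,-10,0,0,0,60],[315,-150,-10,0,0,0,60]]]' 40
cat > gauge.py <<'E'
from h import *
import sys
d=cam("wrist"); save(d,"w6"); hsv=cv2.cvtColor(d["image"],cv2.COLOR_RGB2HSV); C=cloud(d); Z=C[...,2]; b=float(sys.argv[1])
def big(m):
    q,l,st,ce=cv2.connectedComponentsWithStats(m); i=1+np.argmax(st[1:,4]); return l==i
roi=((C[...,0]>.38)&(C[...,0]<.72)&(C[...,1]>.0)&(C[...,1]<.31)).astype(np.uint8); roi[230:]=0
def rect(nm,m,z):
    k=max(cv2.findContours(m.astype(np.uint8),0,cv2.CHAIN_APPROX_NONE)[0],key=len).reshape(-1,2).astype(float)
    P=(onplane(d,k,z)[:,:2]*1000).astype(np.float32); r=cv2.minAreaRect(P); print(nm,*[np.round(v,1) for v in r],"z",np.median(Z[m]).round(4),"y range",P[:,1].min().round(1),P[:,1].max().round(1)); return r
rect("handle",big((Z>b+.044).astype(np.uint8)*(Z<b+.062)*roi*cv2.inRange(hsv,(18,120,80),(34,255,255))),b+.052)
bl=big((Z>b+.018).astype(np.uint8)*(Z<b+.030)*roi*(1-(cv2.inRange(hsv,(18,120,80),(34,255,255))>0))); rect("blade",bl,b+.024)
if b<.01: rect("mat",big((hsv[...,2]<60).astype(np.uint8)*(np.abs(Z-.003)<.008)*cv2.morphologyEx(roi,cv2.MORPH_CLOSE,np.ones((9,9)))),.003)
R=cv2.Rodrigues(ctrl.get_state()['tool_rot'])[0]; print(np.degrees(np.arctan2(R[1,0],R[0,0])),ctrl.get_state()["position"])
E
python3 gauge.py .003
```

```text
time: 18.65
position: [0.4679, 0.1779, 0.1997]
tool_rot: [2.213, 2.229, -0.001]
ft_force: [1.1, -0.7, -0.1]
grip_width: 0.687
grip_force: 0.0
handle [709.4 279.8] [29.  73.7] 17.5 z 0.0602 y range 244.8 310.7Traceback (most recent call last):
  File "gauge.py", line 11, in <module>
    bl=big((Z>b+.018).astype(np.uint8)*(Z<b+.030)*roi*(1-(cv2.inRange(hsv,(18,120,80),(34,255,255))>0))); rect("blade",bl,b+.024)
  File "gauge.py", line 5, in big
    q,l,st,ce=cv2.connectedComponentsWithStats(m); i=1+np.argmax(st[1:,4]); return l==i
              ~~~~~~~~~~~~~~~~~~~~~~~~~~~~~~~~^^^
cv2.error: OpenCV(4.12.0) /io/opencv/modules/imgproc/src/connectedcomponents.cpp:5632: error: (-215:Assertion failed) iDepth == CV_8U || iDepth == CV_8S in function 'connectedComponents_sub1'
```

View pics/w6.png

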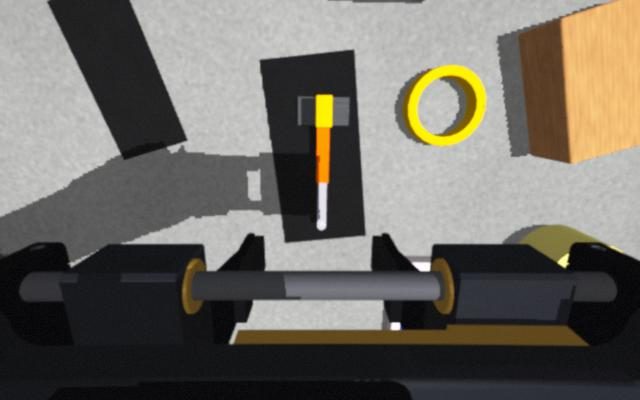

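The wrist view shows the gauge handle at (324,110), the nose at (321,228), and the mat from (262,60) to (363,240).

```bash
sed -i 's/def big(m):/def big(m):\n    m=m.astype(np.uint8)/; s/^roi=.*/roi=np.zeros((400,640),np.uint8); a=list(map(int,sys.argv[2:6])); roi[a[1]:a[3],a[0]:a[2]]=1/; s/\*cv2.morphologyEx(roi.*)),.003)/*roi),.003)/' gauge.py; python3 gauge.py .003 250 40 375 244; python3 -c "
from h import *
print(plan([.472,.253,.2]))"
```

```text
handle [474.1 253.7] [15.8 28.7] 0.2 z 0.0548 y range 239.3 268.0
blade [473.8 179.9] [ 12.9 112.2] 0.2 z 0.0268 y range 123.8 235.9
mat [466.7 205.8] [ 98.6 206.9] 6.1 z 0.003 y range 98.4 313.6
90.30718383142504 [0.46804867 0.17765223 0.19956073]
[75.32537501  4.35503319 -0.4628497 ]
```

```bash
python3 -m jog '[[[76,6,0,0,0,0,60],[76,6,0,0,0,0,60],[76,6,0,0,0,0,50],[76,6,50,0,0,0,50],[76,6,100,0,0,0,50],[76,6,100,0,0,0,50]]]' 35
python3 -c "
from h import *
print(plan([.474,.2537,.02]))"
```

```text
time: 19.35
position: [0.4688, 0.2505, 0.0935]
tool_rot: [-2.212, -2.224, 0.02]
ft_force: [0.2, -0.9, -0.5]
grip_width: 0.582
grip_force: 0.0
[ 3.60721602  6.06991806 73.4099369 ]
```

```bash
python3 -m jog '[[[2,4,30,0,0,0,50],[2,4,60,0,0,0,50],[2,4,70,0,0,0,50],[2,4,70,0,0,0,50],[2,4,70,0,0,0,50]]]' 35
python3 -c "
from h import *
print(plan([.474,.2537,.02]))"
```

```text
time: 19.85
position: [0.478, 0.2577, 0.0317]
tool_rot: [2.213, 2.229, 0.003]
ft_force: [-0.4, 0.6, -0.1]
grip_width: 0.579
grip_force: 0.0
[-4.00990467 -4.10403497 11.65246551]
```

```bash
python3 -m jog '[[[-4,-4,5,0,0,0,50],[-4,-4,10,0,0,0,50],[-4,-4,10,0,0,0,50],[-4,-4,10,0,0,0,5],[-4,-4,10,0,0,0,5],[-4,-4,10,0,0,0,5],[-4,-4,10,0,0,0,5],[-4,-4,10,0,0,0,5],[-4,-4,10,0,0,0,5],[-4,-4,10,0,0,0,5]]]' 35
python3 -c "
from h import *
print(plan([.474,.2537,.02]))"
```

```text
time: 20.85
position: [0.4728, 0.2535, 0.0198]
tool_rot: [2.213, 2.23, 0.0]
ft_force: [1.3, 0.4, 0.3]
grip_width: 0.187
grip_force: 35.0
[ 0.19929584  1.2091671  -0.20884132]
```

```bash
python3 -m jog '[[[0,0,-20,0,0,0,5],[0,0,-45,0,0,0,5],[0,0,-70,0,0,0.4,5],[-30,38,-80,0,0,0.4,5],[-60,76,-80,0,0,0.4,5],[-90,114,-80,0,0,0.4,5],[-118,153,-80,0,0,0.4,5],[-118,153,-80,0,0,0.4,5],[-118,153,-80,0,0,0.4,5],[-118,153,-80,0,0,0.4,5]]]' 35
python3 - <<'E'
from h import *
print(plan([.626,.135,.06]))
R=cv2.Rodrigues(ctrl.get_state()['tool_rot'])[0]; print(np.degrees(np.arctan2(R[1,0],R[0,0])),R.round(4))
d=cam("wrist"); save(d,"w7")
d=cam("top"); save(d,"t7"); np.savez("t7.npz",image=d["image"],depth=d["depth"])
cv2.imwrite("pics/c7.png",np.hstack([cv2.resize(d["image"][130:230,270:370],(400,400),interpolation=cv2.INTER_CUBIC),cv2.resize(cam("scene")["image"][170:290,250:370],(400,400),interpolation=cv2.INTER_CUBIC)])[:,:,::-1])
E
```

```text
time: 21.85
position: [0.6254, 0.1381, 0.0994]
tool_rot: [-2.217, -2.223, 0.001]
ft_force: [1.3, 0.7, -2.3]
grip_width: 0.183
grip_force: 35.0
[-3.18019196  0.66539323 39.35590789]
90.15771879296567 [[-2.8e-03  1.0e+00 -1.5e-03]
 [ 1.0e+00  2.8e-03  9.0e-04]
 [ 9.0e-04 -1.5e-03 -1.0e+00]]
```

View pics/c7.png

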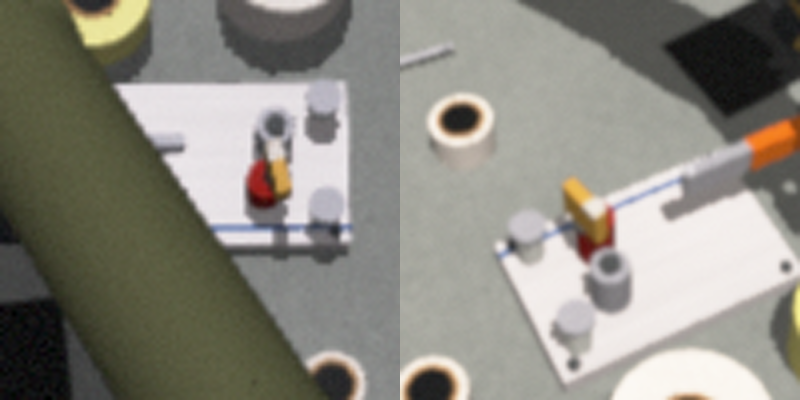

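The gauge is held in line with the lane: nose at (180,143) in the top crop, blade level in the scene crop. I'll lower it to just above the deck.

```bash
python3 -m jog '[[[-3,1,20,0,0,0.1,5],[-3,1,40,0,0,0.1,5],[-3,1,55,0,0,0.1,5],[-3,1,59,0,0,0.1,5],[-3,1,59,0,0,0.1,5],[-3,1,59,0,0,0.1,5]]]' 35
python3 - <<'E'
from h import *
print(plan([.626,.105,.039]))
R=cv2.Rodrigues(ctrl.get_state()['tool_rot'])[0]; print(np.degrees(np.arctan2(R[1,0],R[0,0])))
d=cam("scene"); C=cloud(d); save(d,"s8"); hsv=cv2.cvtColor(d["image"],cv2.COLOR_RGB2HSV)
m=(C[...,0]>.60)&(C[...,0]<.65)&(C[...,1]>-.03)&(C[...,1]<.1)&(C[...,2]>.033)&(C[...,2]<.06)
P=C[m]; print(len(P),np.percentile(P,[1,50,99],axis=0).round(4)); q=P[P[:,2]>.04]; print(np.polyfit(q[:,1],q[:,0],1), np.polyfit(q[:,1],q[:,2],1))
E
```

```text
time: 22.6
position: [0.6282, 0.1342, 0.0417]
tool_rot: [2.221, 2.221, 0.002]
ft_force: [0.6, -0.3, -2.2]
grip_width: 0.184
grip_force: 35.0
[-29.18397313  -2.169274     2.66432132]
89.97721957166404
247 [[0.6238 0.004  0.0335]
 [0.6334 0.0543 0.0465]
 [0.6373 0.0994 0.0508]]
[0.00475961 0.63088355] [0.00762083 0.04617648]
```

```bash
python3 -m jog '[[[-10,-2,1,0,0,0,5],[-20,-2,2,0,0,0,5],[-28,-2,2,0,0,0,5],[-28,-2,2,0,0,0,5],[-28,-2,2,0,0,0,5],[-28,-2,2,0,0,0,5]]]' 35
python3 - <<'E'
from h import *
print(plan([.626,.105,.039]))
R=cv2.Rodrigues(ctrl.get_state()['tool_rot'])[0]; print(np.degrees(np.arctan2(R[1,0],R[0,0])), ctrl.get_state()["position"],ctrl.get_state()["ft_force"])
E
```

```text
time: 23.25
position: [0.6256, 0.1061, 0.0389]
tool_rot: [-2.222, -2.221, -0.001]
ft_force: [0.5, 0.0, -1.6]
grip_width: 0.181
grip_force: 35.0
[-1.11988783  0.35116796 -0.09796308]
89.97258815297374 [0.62564938 0.1061201  0.03890252] [ 0.49189625  0.02393638 -1.58907463]
```

```bash
python3 -m jog '[[[-3,0,0,0,0,0,5],[-6,0,0,0,0,0,5],[-9,0,0,0,0,0,5],[-12,0,0,0,0,0,5],[-15,0,0,0,0,0,5],[-18,0,0,0,0,0,5],[-20,0,0,0,0,0,5],[-22,0,0,0,0,0,5],[-24,0,0,0,0,0,5],[-24,0,0,0,0,0,5]]]' 35
python3 -m jog '[[[-2,0,0,0,0,0,5],[-4,0,0,0,0,0,5],[-6,0,0,0,0,0,5],[-8,0,0,0,0,0,5],[-10,0,0,0,0,0,5],[-10,0,0,0,0,0,5]]]' 35
python3 -c "
from h import *
print(plan([.626,.033,.039]))"
```

```text
time: 24.25
position: [0.6257, 0.0812, 0.0387]
tool_rot: [2.223, 2.22, -0.0]
ft_force: [-0.4, -0.6, -1.3]
grip_width: 0.186
grip_force: 35.0
time: 24.85
position: [0.6256, 0.0711, 0.0387]
tool_rot: [2.223, 2.22, -0.001]
ft_force: [0.5, 1.1, -0.8]
grip_width: 0.183
grip_force: 35.0
[-38.08703237   0.40367647  -0.2537876 ]
```

```bash
python3 -m jog '[[[-2,0,0,0,0,0,5],[-4,0,0,0,0,0,5],[-6,0,0,0,0,0,5],[-9,0,0,0,0,0,5],[-12,0,0,0,0,0,5],[-15,0,0,0,0,0,5],[-18,0,0,0,0,0,5],[-20,0,0,0,0,0,5],[-20,0,0,0,0,0,5]]]' 35
python3 -m jog '[[[-3,0,0,0,0,0,5],[-6,0,0,0,0,0,5],[-9,0,0,0,0,0,5],[-12,0,0,0,0,0,5],[-15,0,0,0,0,0,5],[-17,0,0,0,0,0,5],[-18,0,0,0,0,0,5],[-18,0,0,0,0,0,5],[-18,0,0,0,0,0,5],[-18,0,0,0,0,0,5]]]' 35
python3 - <<'E'
from h import *
print(plan([.626,.033,.039]))
d=cam("scene"); cv2.imwrite("pics/c9.png",cv2.resize(d["image"][200:285,265:385],None,fx=5,fy=5,interpolation=cv2.INTER_CUBIC)[:,:,::-1])
E
```

```text
time: 25.75
position: [0.6256, 0.051, 0.0387]
tool_rot: [2.223, 2.22, -0.001]
ft_force: [-0.1, 0.2, -0.9]
grip_width: 0.18
grip_force: 35.0
time: 26.75
position: [0.6256, 0.0339, 0.0388]
tool_rot: [-2.222, -2.221, -0.0]
ft_force: [-1.3, -0.0, -1.0]
grip_width: 0.182
grip_force: 35.0
[-0.87977104  0.44190651 -0.21334784]
```

View pics/c9.png

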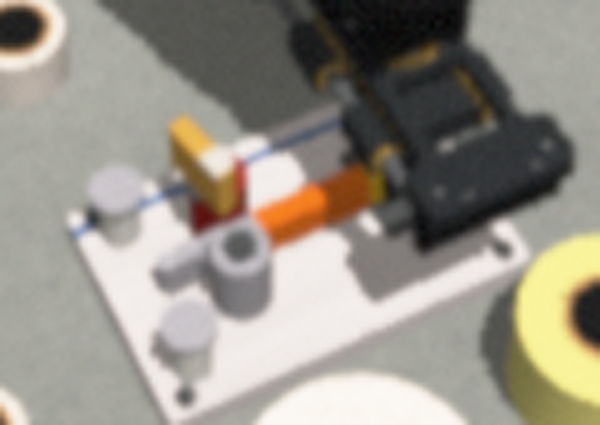

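The nose at (165,270) comes out past both rollers with forces near zero. I'll push 2 mm more, then withdraw and raise.

```bash
python3 -m jog '[[[-2,0,0,0,0,0,5],[-2,0,0,0,0,0,5],[-2,0,0,0,0,0,5],[4,0,0,0,0,0,5],[14,0,0,0,0,0,5],[24,0,0,0,0,0,5],[34,0,0,0,0,0,5],[44,0,0,0,0,0,5],[54,0,0,0,0,0,5],[64,0,0,0,0,0,5]]]' 35
python3 -m jog '[[[12,0,0,0,0,0,5],[24,0,0,0,0,0,5],[40,0,0,0,0,0,5],[40,0,-20,0,0,0,5],[40,0,-50,0,0,0,5],[40,0,-60,0,0,0,5],[40,0,-60,0,0,0,5]]]' 35
python3 -c "
from h import *
print(plan([.461,.2604,.09]))"
```

```text
time: 27.8
position: [0.6256, 0.0988, 0.0388]
tool_rot: [-2.222, -2.221, 0.0]
ft_force: [1.5, -0.3, -0.9]
grip_width: 0.174
grip_force: 35.0
time: 28.5
position: [0.6269, 0.1388, 0.1006]
tool_rot: [2.22, 2.219, 0.005]
ft_force: [-0.1, 0.7, -1.9]
grip_width: 0.182
grip_force: 35.0
[ 121.52625415 -166.01351539   10.02825455]
```

```bash
python3 -m jog '[[[30,-41,0,0,0,0,5],[60,-83,0,0,0,0,5],[90,-124,0,0,0,-3,5],[121,-165,0,0,0,-6,5],[121,-165,0,0,0,-6,5],[121,-165,10,0,0,-6,5],[121,-165,30,0,0,-6,5],[121,-165,40,0,0,-6,5],[121,-165,40,0,0,-6,5],[121,-165,40,0,0,-6,5]]]' 35
python3 -c "
from h import *
print(plan([.461,.2604,.0205]));R=cv2.Rodrigues(ctrl.get_state()['tool_rot'])[0]; print(np.degrees(np.arctan2(R[1,0],R[0,0])))"
```

```text
time: 29.5
position: [0.4611, 0.2583, 0.0583]
tool_rot: [-2.104, -2.332, 0.001]
ft_force: [-0.4, 0.5, -1.0]
grip_width: 0.178
grip_force: 35.0
[ 2.10286305  0.15648506 37.76961201]
95.88223577331891
```

```bash
python3 -m jog '[[[2,0,20,0,0,0,5],[2,0,32,0,0,0,5],[2,0,35,0,0,0,5],[2,0,36,0,0,0,5],[2,0,37,0,0,0,5],[2,0,37,0,0,0,5],[2,0,37,0,0,0,5]]]' 35
python3 -m jog '[[[0,0,0.5,0,0,0,5],[0,0,0.5,0,0,0,5]]]'
```

```text
time: 30.2
position: [0.4609, 0.2609, 0.0223]
tool_rot: [2.103, 2.333, 0.001]
ft_force: [2.1, -0.1, -1.1]
grip_width: 0.179
grip_force: 35.0
time: 30.4
position: [0.4607, 0.2608, 0.0214]
tool_rot: [2.103, 2.334, 0.0]
ft_force: [0.2, -0.5, -1.3]
grip_width: 0.183
grip_force: 35.0
```

```bash
python3 -m jog '[[[0,0,0.7,0,0,0,5],[0,0,1.4,0,0,0,5],[0,0,1.4,0,0,0,5],[0,0,1.4,0,0,0,5]]]'
python3 -m jog '[[[0,0,0.5,0,0,0,5],[0,0,0.5,0,0,0,25],[0,0,0.5,0,0,0,45],[0,0,0.5,0,0,0,45],[0,0,0.5,0,0,0,45],[0,0,-30,0,0,0,45],[0,0,-80,0,0,0,45],[0,0,-130,0,0,0,45]]]'
python3 -m jog '[[[-84,-7,-50,0,0,6,60],[-84,-7,-50,0,0,6,60],[-84,-7,-50,0,0,6,60],[-84,-7,-50,0,0,6,60]]]'
python3 gauge.py .003 250 40 375 244
```

```text
time: 30.8
position: [0.4605, 0.2607, 0.0198]
tool_rot: [2.103, 2.334, -0.0]
ft_force: [0.3, 0.3, -0.6]
grip_width: 0.182
grip_force: 35.0
time: 31.6
position: [0.4597, 0.2606, 0.1507]
tool_rot: [-2.101, -2.333, 0.002]
ft_force: [1.7, -1.1, -0.5]
grip_width: 0.514
grip_force: 0.0
time: 32.0
position: [0.4629, 0.1755, 0.2004]
tool_rot: [2.225, 2.216, 0.001]
ft_force: [-0.5, 0.6, 0.6]
grip_width: 0.677
grip_force: 0.0
handle [461.6 260.5] [15.8 29.5] 5.5 z 0.0549 y range 245.3 275.4
blade [468.9 188.2] [ 12.8 113.1] 6.7 z 0.0269 y range 132.1 243.8
mat [466.7 205.8] [ 98.6 206.8] 6.1 z 0.003 y range 98.8 313.1
89.93564658734581 [0.46212624 0.17675997 0.19970787]
```

The gauge lies flat with its mid at (467.4,205.8), and the mat centre is at (466.7,205.8). Now the stubs. I'll go to a viewing spot for stub B, and measure the bin and cleaner from the top camera.

```bash
python3 -m jog '[[[-386,0,-20,0,0,0,80],[-386,0,-20,0,0,0,80],[-386,0,-20,0,0,0,80],[-386,0,-20,0,0,0,80],[-386,0,-20,0,0,0,80],[-386,0,-20,0,0,0,80],[-386,0,-20,0,0,0,80],[-386,0,-20,0,0,0,80],[-386,0,-20,0,0,0,80],[-386,0,-20,0,0,0,80]]]' 35
cat > stubs.py <<'E'
from h import *
def find(d,n):
    C=cloud(d); Z=C[...,2]; m=((np.abs(Z-.036)<.008)&(C[...,0]>.35)&(C[...,0]<.75)&(C[...,1]<.0)&(C[...,1]>-.29)).astype(np.uint8)
    m=cv2.morphologyEx(m,cv2.MORPH_OPEN,np.ones((5,5)))
    for k in cv2.findContours(m,0,cv2.CHAIN_APPROX_NONE)[0]:
        if cv2.contourArea(k)<60: continue
        P=(onplane(d,k.reshape(-1,2).astype(float),.036)[:,:2]*1000).astype(np.float32); c,r=cv2.minEnclosingCircle(P); print(n,np.round(c,1),round(r,1))
d=cam("wrist"); save(d,"w10"); find(d,"wrist")
t=cam("top"); save(t,"t10"); find(t,"top")
C=cloud(t); a=C[(C[...,2]>.1)&(C[...,2]<.17)&(C[...,0]>.58)&(C[...,0]<.72)&(C[...,1]<-.26)&(C[...,1]>-.42)]; print("cleaner",len(a),a.min(0).round(3),a.max(0).round(3))
b=C[(np.abs(C[...,2]-.06)<.008)&(C[...,0]>.36)&(C[...,0]<.64)&(C[...,1]<-.25)&(C[...,1]>-.48)]; print("bin",len(b),b.min(0).round(3),b.max(0).round(3))
print(ctrl.get_state()["position"])
E
python3 stubs.py
```

```text
time: 33.05
position: [0.4623, -0.2081, 0.2183]
tool_rot: [-2.219, -2.219, -0.001]
ft_force: [0.5, 0.1, -0.2]
grip_width: 0.918
grip_force: 0.0
wrist [ 661.4 -205.1] 27.8
wrist [ 662.8 -100.4] 9.0
wrist [ 451.3 -100.3] 25.6
wrist [637.7 -68. ] 10.9
wrist [592.4 -57.5] 9.0
wrist [747.7 -72.3] 39.1
top [ 451.6 -100.4] 25.4
top [ 662.7 -206.6] 26.8
cleaner 269 [ 0.657 -0.386  0.1  ] [ 0.714 -0.334  0.164]
bin 166 [ 0.403 -0.453  0.052] [ 0.614 -0.38   0.067]
[ 0.46260915 -0.20675133  0.21895291]
```

View pics/t10.png

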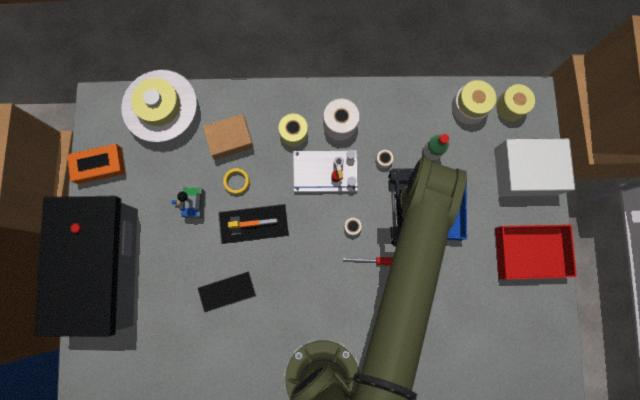

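The top view shows stub B has been knocked to (352,227), about (451,-100) mm. Stub A is unchanged at (385,158), there is no third stub, and the lever is centred. I'll pick up stub B now.

```bash
python3 -m jog '[[[50,-11,0,0,0,0,80],[106,-11,50,0,0,0,80],[106,-11,100,0,0,0,80],[106,-11,140,0,0,0,80],[106,-11,140,0,0,0,80],[106,-11,140,0,0,0,80]]]' 35
python3 -c "
from h import *
print(plan([.4515,-.1004,.009]))"
```

```text
time: 33.75
position: [0.4501, -0.1019, 0.0791]
tool_rot: [-2.217, -2.222, 0.002]
ft_force: [0.7, 0.0, 0.7]
grip_width: 0.919
grip_force: 0.0
[ 1.3793939   1.64450303 70.05509779]
```

```bash
python3 -m jog '[[[1,1,35,0,0,0,80],[1,1,60,0,0,0,80],[1,1,70,0,0,0,80],[1,1,70,0,0,0,80],[1,1,70,0,0,0,30],[1,1,70,0,0,0,30],[1,1,70,0,0,0,30],[1,1,70,0,0,0,30],[1,1,70,0,0,0,30],[1,1,70,0,0,0,30]]]' 25
python3 -m jog '[[[0,0,0,0,0,0,30],[0,0,-20,0,0,0,30],[0,0,-50,0,0,0,30],[0,0,-90,0,0,0,30],[0,0,-120,0,0,0,30]]]'
python3 -c "
from h import *
print(plan([.49,-.395,.13]))"
```

```text
time: 34.75
position: [0.4521, -0.1027, 0.0104]
tool_rot: [2.222, 2.22, -0.001]
ft_force: [-2.1, 0.5, 6.0]
grip_width: 0.59
grip_force: 25.0
time: 35.25
position: [0.4525, -0.1023, 0.1317]
tool_rot: [2.221, 2.22, 0.001]
ft_force: [0.5, -0.9, -0.4]
grip_width: 0.591
grip_force: 25.0
[-292.65478624   37.58417153    1.84669346]
```

```bash
python3 -m jog '[[[-40,5,0,0,0,0,30],[-80,10,0,0,0,0,30],[-120,15,0,0,0,0,30],[-160,20,0,0,0,0,30],[-200,25,0,0,0,0,30],[-240,30,0,0,0,0,30],[-275,36,0,0,0,0,30],[-292,38,0,0,0,0,30],[-292,38,0,0,0,0,30],[-292,38,0,0,0,0,30]]]' 30
python3 -m jog '[[[0,0,40,0,0,0,30],[0,0,80,0,0,0,30],[0,0,105,0,0,0,30],[0,0,110,0,0,0,30],[0,0,110,0,0,0,30]]]'
```

```text
time: 36.25
position: [0.4898, -0.3936, 0.1291]
tool_rot: [-2.221, -2.219, -0.001]
ft_force: [0.9, 0.6, -1.5]
grip_width: 0.593
grip_force: 30.0
time: 36.75
position: [0.4899, -0.3928, 0.0197]
tool_rot: [-2.219, -2.221, -0.001]
ft_force: [-0.1, -0.3, -0.4]
grip_width: 0.585
grip_force: 30.0
```

```bash
python3 -m jog '[[[0,0,3,0,0,0,30],[0,0,3,0,0,0,72],[0,0,3,0,0,0,72],[0,0,3,0,0,0,72],[0,0,-40,0,0,0,76],[0,0,-90,0,0,0,76],[0,0,-140,0,0,0,76],[0,0,-190,0,0,0,76],[0,0,-205,0,0,0,80],[0,0,-205,0,0,0,80]]]'
python3 -m jog '[[[50,60,0,0,0,0,80],[105,172,0,0,0,0,80],[105,172,0,0,0,0,80],[105,172,0,0,0,0,80],[105,172,0,0,0,0,80],[105,172,0,0,0,0,80]]]'
python3 stubs.py; python3 -c "
from h import *
print(plan([.6615,-.2055,.1]))"
```

```text
time: 37.75
position: [0.4915, -0.3956, 0.229]
tool_rot: [2.217, 2.215, 0.0]
ft_force: [0.5, -1.0, -1.0]
grip_width: 0.915
grip_force: 0.0
time: 38.35
position: [0.6622, -0.2871, 0.2215]
tool_rot: [-2.215, -2.222, 0.001]
ft_force: [-1.3, 0.5, -0.4]
grip_width: 0.921
grip_force: 0.0
wrist [ 663.1 -206.9] 25.7
top [ 662.7 -206.6] 26.8
[ 85.47187667   1.24212945 123.10344236]Traceback (most recent call last):
  File "stubs.py", line 10, in <module>
    C=cloud(t); a=C[(C[...,2]>.1)&(C[...,2]<.17)&(C[...,0]>.58)&(C[...,0]<.72)&(C[...,1]<-.26)&(C[...,1]>-.42)]; print("cleaner",len(a),a.min(0).round(3),a.max(0).round(3))
                                                                                                                                        ~~~~~^^^
    return umr_minimum(a, axis, None, out, keepdims, initial, where)
ValueError: zero-size array to reduction operation minimum which has no identity
```

```bash
python3 -m jog '[[[40,2,0,0,0,0,80],[84,2,0,0,0,0,80],[84,2,50,0,0,0,80],[84,2,100,0,0,0,80],[84,2,140,0,0,0,80],[84,2,140,0,0,0,80],[84,2,140,0,0,0,80]]]' 25
python3 -c "
from h import *
print(plan([.663,-.207,.010]))"
```

```text
time: 39.15
position: [0.6631, -0.2075, 0.0854]
tool_rot: [-2.225, -2.218, 0.002]
ft_force: [1.5, 1.1, 0.4]
grip_width: 0.919
grip_force: 0.0
[ 5.91060684e-01 -9.89074868e-03  7.54187605e+01]
```

```bash
python3 -m jog '[[[0,0,35,0,0,0,80],[0,0,65,0,0,0,80],[0,0,75,0,0,0,80],[0,0,75,0,0,0,80],[0,0,75,0,0,0,30],[0,0,75,0,0,0,30],[0,0,75,0,0,0,30],[0,0,75,0,0,0,30],[0,0,75,0,0,0,30],[0,0,75,0,0,0,30]]]' 25
python3 -m jog '[[[0,0,0,0,0,0,30],[0,0,-20,0,0,0,30],[0,0,-60,0,0,0,30],[0,0,-100,0,0,0,30],[0,0,-125,0,0,0,30],[0,0,-125,0,0,0,30]]]' 30
python3 -c "
from h import *
print(plan([.49,-.333,.13]))"
```

```text
time: 40.15
position: [0.6641, -0.2058, 0.0107]
tool_rot: [2.222, 2.22, -0.0]
ft_force: [-1.7, -0.1, 4.6]
grip_width: 0.591
grip_force: 25.0
time: 40.75
position: [0.6669, -0.206, 0.1397]
tool_rot: [2.217, 2.215, 0.006]
ft_force: [0.2, -0.1, -1.1]
grip_width: 0.593
grip_force: 30.0
[-127.15837273 -176.91053499    8.52378454]
```

```bash
python3 -m jog '[[[0,-40,0,0,0,0,30],[0,-80,0,0,0,0,30],[-20,-120,0,0,0,0,30],[-50,-160,0,0,0,0,30],[-90,-177,0,0,0,0,30],[-132,-177,0,0,0,0,30],[-132,-177,0,0,0,0,30],[-132,-177,0,0,0,0,30]]]' 30
python3 -c "
from h import *
print(plan([.49,-.338,.13]))
d=cam('wrist'); save(d,'w12')
"
```

```text
time: 41.55
position: [0.4858, -0.3381, 0.1331]
tool_rot: [-2.224, -2.216, -0.0]
ft_force: [-0.5, 0.4, -1.6]
grip_width: 0.592
grip_force: 30.0
[0.10127803 4.24674109 3.14128259]
```

View pics/w12.png

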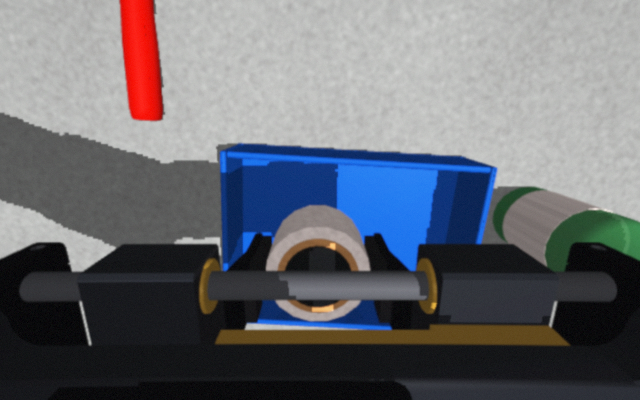

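The stub is held over the bin, with the bin's +y wall rim running from (225,150) to (490,165). I'll check that wall position before lowering.

```bash
python3 -c "
from h import *
d=cam('wrist'); print(onplane(d,[[225,150],[300,152],[340,154],[490,165],[230,157],[300,160]],.06).round(4)); print(plan([.49,-.338,.13]))
"
```

```text
[[ 0.4187 -0.2886  0.06  ]
 [ 0.4745 -0.2901  0.06  ]
 [ 0.5044 -0.2916  0.06  ]
 [ 0.6172 -0.3001  0.06  ]
 [ 0.422  -0.2938  0.06  ]
 [ 0.4744 -0.2961  0.06  ]]
[-2.35276502  2.90662869  3.74096647]
```

```bash
python3 -m jog '[[[2,0,40,0,0,0,30],[2,0,80,0,0,0,30],[2,0,100,0,0,0,30],[2,0,108,0,0,0,30],[2,0,112,0,0,0,30],[2,0,115,0,0,0,30]]]'
python3 -m jog '[[[0,0,1,0,0,0,30],[0,0,1,0,0,0,70],[0,0,1,0,0,0,70],[0,0,1,0,0,0,70],[0,0,-40,0,0,0,74],[0,0,-90,0,0,0,74],[0,0,-140,0,0,0,74],[0,0,-190,0,0,0,74],[0,0,-205,0,0,0,62],[0,0,-205,0,0,0,62]]]'
python3 -c "
from h import *
print(plan([.532,.3915,.21]))
"
```

```text
time: 42.25
position: [0.4881, -0.3353, 0.0208]
tool_rot: [2.22, 2.221, 0.001]
ft_force: [-0.5, 0.1, -1.4]
grip_width: 0.591
grip_force: 30.0
time: 43.25
position: [0.4885, -0.3364, 0.2285]
tool_rot: [2.218, 2.216, 0.001]
ft_force: [-0.0, 0.0, 0.6]
grip_width: 0.758
grip_force: 0.0
[728.03034496  42.73902116  15.57291538]
```

```bash
python3 -m jog '[[[364,30,-10,0,0,0,62],[364,30,-10,0,0,0,62],[364,30,-10,0,0,0,62],[364,30,-10,0,0,0,62],[364,30,-10,0,0,0,62],[364,30,-10,0,0,0,62],[364,30,-10,0,0,0,62],[364,30,-10,0,0,0,62]]]'
python3 -m jog '[[[364,13,0,0,0,0,62],[364,13,0,0,0,0,62],[364,13,0,0,0,0,62],[364,13,0,0,0,0,62],[364,13,0,0,0,0,62],[364,13,0,0,0,0,62],[364,13,0,0,0,0,62],[364,13,0,0,0,0,62],[364,13,0,0,0,0,62],[364,13,0,0,0,0,62]]]'
python3 - <<'E'
from h import *
print(plan([.532,.3915,.122]))
d=cam("top"); a=cv2.resize(d["image"][150:260,380:500],None,fx=3,fy=3); b=cv2.resize(d["image"][110:250,210:400],None,fx=2.36,fy=2.36)
h=min(len(a),len(b)); cv2.imwrite("pics/c13.png",np.hstack([a[:h],b[:h]])[:,:,::-1])
E
```

```text
time: 44.05
position: [0.5157, 0.0353, 0.2332]
tool_rot: [-2.21, -2.228, -0.0]
ft_force: [0.5, 0.8, 0.3]
grip_width: 0.71
grip_force: 0.0
time: 45.05
position: [0.5301, 0.3914, 0.2327]
tool_rot: [2.222, 2.221, -0.006]
ft_force: [-0.5, -0.1, -0.2]
grip_width: 0.71
grip_force: 0.0
[  0.40171097   2.21959517 110.70669804]
```

View pics/c13.png

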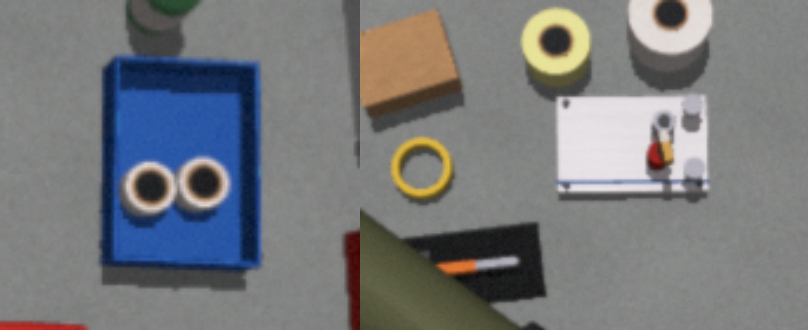

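Both stubs stand in the bin at (148,187) and (203,184), the gauge is on its mat and the bench is clear. Last step: push the lever to green.

```bash
python3 -m jog '[[[0,2,50,0,0,0,62],[0,2,95,0,0,0,62],[0,2,110,0,0,0,62],[0,2,110,0,0,0,62],[0,2,110,0,0,0,37],[0,2,110,0,0,0,37],[0,2,110,0,0,0,37],[0,2,110,0,0,0,37]]]' 30
python3 -m jog '[[[0,10,0,0,0,0,37],[0,20,2,0,0,0,37],[0,30,4,0,0,0,37],[0,38,6,0,0,0,37],[0,42,8,0,0,0,37],[0,44,8,0,0,0,37],[0,44,8,0,0,0,37]]]'
python3 -m jog '[[[0,2,0,0,0,0,37],[0,4,0,0,0,0,37],[0,4,0,0,0,0,37]]]'
```

```text
time: 45.9
position: [0.533, 0.3931, 0.1264]
tool_rot: [2.222, 2.22, 0.003]
ft_force: [0.4, 0.5, 1.4]
grip_width: 0.463
grip_force: 0.0
time: 46.6
position: [0.5755, 0.3924, 0.116]
tool_rot: [-2.221, -2.22, 0.004]
ft_force: [-4.8, 0.0, -0.2]
grip_width: 0.421
grip_force: 2.6
time: 46.9
position: [0.5781, 0.3922, 0.1152]
tool_rot: [-2.219, -2.221, 0.007]
ft_force: [-6.6, -0.3, -1.2]
grip_width: 0.429
grip_force: 3.3
```

```bash
python3 -m jog '[[[0,2,0,0,0,0,37],[0,3,0,0,0,0,37],[0,3,0,0,0,0,37]]]'
python3 -m jog '[[[0,2,0,0,0,0,37],[0,2,0,0,0,0,37],[0,2,0,0,0,0,37]]]'
```

```text
time: 47.2
position: [0.5782, 0.3923, 0.115]
tool_rot: [-2.216, -2.221, 0.014]
ft_force: [-12.2, -2.3, 1.2]
grip_width: 0.429
grip_force: 6.0
time: 47.5
position: [0.5783, 0.3924, 0.1149]
tool_rot: [-2.214, -2.221, 0.019]
ft_force: [-16.1, -4.1, 2.6]
grip_width: 0.428
grip_force: 7.9
```

On the stop. I'll hold to about 3.3 s in total and release.

```bash
python3 -m jog '[[[0,0,0,0,0,0,37],[0,0,0,0,0,0,37],[0,0,0,0,0,0,37],[0,0,0,0,0,0,37],[0,0,0,0,0,0,37],[0,0,0,0,0,0,37],[0,0,0,0,0,0,37],[0,0,0,0,0,0,37],[0,0,0,0,0,0,37],[0,0,0,0,0,0,37]]]'
python3 -m jog '[[[0,0,0,0,0,0,37],[0,0,0,0,0,0,37],[0,0,0,0,0,0,37],[0,0,0,0,0,0,37],[0,0,0,0,0,0,37],[0,0,0,0,0,0,37],[0,0,0,0,0,0,37],[0,0,0,0,0,0,37],[0,0,0,0,0,0,37],[0,0,0,0,0,0,37]]]'
python3 -m jog '[[[0,0,0,0,0,0,37],[0,0,0,0,0,0,37],[0,0,0,0,0,0,37],[0,0,0,0,0,0,37],[0,0,0,0,0,0,37],[0,0,0,0,0,0,37],[0,0,0,0,0,0,37],[0,0,0,0,0,0,37]]]'
python3 -m jog '[[[0,-10,-1,0,0,0,37],[0,-20,-4,0,0,0,37],[0,-30,-6,0,0,0,37],[0,-40,-8,0,0,0,37],[0,-50,-10,0,0,0,40],[0,-52,-10,0,0,0,60],[0,-52,-10,0,0,0,62],[0,-52,-10,0,0,0,62],[0,-52,-50,0,0,0,62],[0,-52,-100,0,0,0,62]]]'
python3 -m jog '[[[-60,0,-80,0,0,0,62],[-120,0,-80,0,0,0,62],[-160,0,-80,0,0,0,62],[-160,0,-80,0,0,0,62],[-160,0,-80,0,0,0,62],[-160,0,-80,0,0,0,62]]]'
python3 - <<'E'
from h import *
d=cam("top"); save(d,"t14")
E
```

```text
time: 48.5
position: [0.5783, 0.3923, 0.1149]
tool_rot: [-2.214, -2.221, 0.019]
ft_force: [-15.1, -3.0, 2.5]
grip_width: 0.426
grip_force: 7.9
time: 49.5
position: [0.5783, 0.3924, 0.1149]
tool_rot: [-2.214, -2.221, 0.019]
ft_force: [-15.0, -3.0, 2.7]
grip_width: 0.428
grip_force: 7.9
time: 50.3
position: [0.5783, 0.3923, 0.1149]
tool_rot: [-2.214, -2.221, 0.019]
ft_force: [-15.1, -2.4, 2.8]
grip_width: 0.427
grip_force: 7.9
time: 51.3
position: [0.5333, 0.3906, 0.215]
tool_rot: [-2.223, -2.219, 0.008]
ft_force: [1.0, 0.8, 0.5]
grip_width: 0.7
grip_force: 0.0
time: 51.9
position: [0.5343, 0.2313, 0.2972]
tool_rot: [2.225, 2.216, 0.001]
ft_force: [0.3, -0.2, -0.1]
grip_width: 0.717
grip_force: 0.0
```

View pics/t14.png

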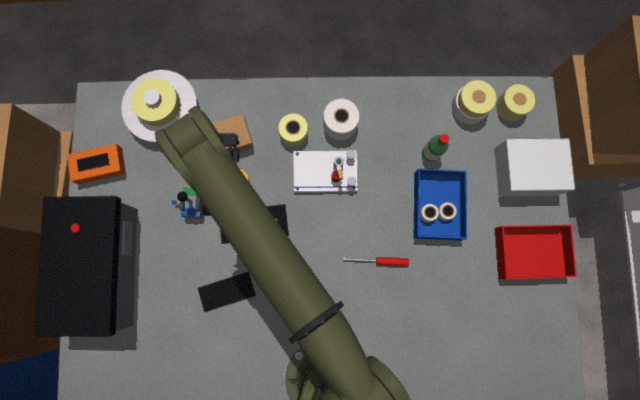

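The top view shows the lever centred with its ball at (183,197), both stubs in the bin at (430,212) and (448,211), and nothing else disturbed. Before handing in, one numeric check of the gauge from the scene camera.

```bash
python3 - <<'E'
from h import *
d=cam("scene"); C=cloud(d); hsv=cv2.cvtColor(d["image"],cv2.COLOR_RGB2HSV)
m=(C[...,0]>.4)&(C[...,0]<.53)&(C[...,1]>.08)&(C[...,1]<.33)&(C[...,2]>.015)&(C[...,2]<.06)
P=C[m]; print(len(P),np.percentile(P,[2,50,98],axis=0).round(3)); print(ctrl.close_job())
E
```

```text
313 [[0.458 0.134 0.016]
 [0.47  0.225 0.026]
 [0.479 0.272 0.055]]
the job is handed in; nothing more can be done
None
```

I handed the job in at about 52 s with every step done in order: air vented, gap set to about 11.5 mm (camera measurement) and proved by sliding the steel end about 21 mm past the rollers, gauge flat mid-mat, both stubs in the bin, air restored and the lever recentred; I did not try the 13 mm orange part in the gap.

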